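Load the orbital shaker

ROBOT

A 7-joint arm with a two-finger parallel gripper is mounted at the origin on the work surface. World frame = base frame: x ahead of the robot, y to its left, z up, the work surface at z = 0. Lengths are in m, angles in rad, forces in N, time in s.
With the tool pointing down it reaches from about 0.4 to 0.85 m from the base axis. Payload 4.5 kg.
Tool frame: the origin (TCP) lies at the very end of the fingers, on their centre line; the grasp point (between the pads) lies 19 mm behind it; z points along the fingers, y is the line along which they close (so a half turn about z gives the same grasp; the last joint's range is limited). The gripper opens to 85 mm and grips with 20 to 120 N. Pads are 22 mm wide; open, the fingers measure 114 mm over their backs; the gripper's body (76 mm by 85 mm) begins 54 mm behind the grasp point. The pads swing forward as they close: fully open they stand 13 mm farther back than shut.
Start: joints at [-1.095, 0.689, -0.195, 1.565, 0.157, 0.902, -0.215], TCP at [0.267, 0.565, 0.208] pointing down, gripper open.
Joint ranges: [-3.01, 3.01], [-0.46, 2.08], [-1.47, 1.51], [0.13, 2.56], [-1, 4.14], [0.04, 2.09], [-2.66, 2.66]. Speed limits (rad/s): [2.57, 2.57, 3.14, 3.14, 3.14, 3.14, 3.14].

INTERFACE

Orientations are given as a 3x3 rotation matrix whose columns are the frame's x, y, z axes.
In Python, from workcell import robot gives the robot as it stands.
- The arm moves only by the tool arm_command, never from a script. Its argument "commands" is a list that holds one entry, the list of rows, each a list of 7 numbers: the turn, a rotation vector about the tool's x, y, z in rad, then the shift along the tool's x, y, z in m, then the finger opening in m, from 0 to 0.0854. In form: [[[rx, ry, rz, x, y, z, claw], ...]]. A call has 1 to 10 rows; each row shifts and turns the commanded pose from where the row before left it, along the tool's axes as they then stand; what a row does not reach is not made up. A row lasts 1/8 s, in which the tool goes at most 62.5 mm and 10.7 degrees, less where a joint would pass 70% of its speed; a pose out of reach is approached as far as the arm can. A call is refused whole if a number of a shift passes 0.0625 or a number of a turn 0.188, either way. A call with a gripper value outside its range is refused whole. The fingers move at their own pace and stop on an object; "grip_force" is the grip in N (left out, the last holds). Time passes only in rows, so rows that do not move let the fingers close. It gives the time, the measured TCP pose, the force, the opening and the grip force at its end, in the units of the state.
- robot.read_state(): the state, without advancing time (a new reading comes with each control period).
- robot.get_image(name): name is "scene" or "top"; returns the picture (400x640x3 uint8, blue, green, red); there is no depth.
- robot.camera_model(name): a dict with "intrinsics" (3x3 intrinsics, pixels), "rvec" (rotation vector, rad) and "tvec" (3), from world to camera coordinates, as OpenCV has them. Camera axes: x right, y down, z forward; pixel columns grow to the right and rows downward; lengths in m; the calibration is good to about 2 mm. A picture is of the moment at which its call begins. camera_model takes no time and is no camera call.
- robot.close_job(): hands the job in; it is judged then, once.
Trained networks look in the newest picture that a camera, given by its name, has taken for a name from the list of things; names that differ only in an ending like _2 or _b are one class to them, and where a whole thing is asked for, a point or a joint stands for the part that bears it (a point fixed in the world has none). Each returns a list of dicts, best first, with "confidence" (0 to 1); they miss things now and then, are a little off and sometimes report something else, mostly with a low value. They report only what shows in the picture. A call takes as long as a camera call. They do not tell look-alikes from the thing itself.
- robot.recognise(camera, name): "box" ([centre column, centre row, width, height] in pixels, round what is visible of it).
- robot.cut_out(camera, name): "region" (400x640 bool, what is visible of it) and "box" ([centre column, centre row, width, height] in pixels, round what is visible of it).
- robot.place_of(camera, name): "at" ([column, row] in pixels: a listed point, or the origin of a listed thing).
The state is a dict: "t": time; "joint_pos": joint angles; "joint_velocities": joint speeds; "joint_efforts": joint torques, N m; "ee_pos": TCP position; "orientation": TCP orientation; "contact_force": force on the tool from outside, world axes, zero at the start; "moment": the same for the moment, N m; "width": finger opening in m; "gripper_force": force on a finger pad.
Only numpy, scipy, OpenCV 4.12 (cv2) and the standard library are available. Lean on these libraries where they do the work, as an engineer would, in place of code of your own. Each camera call takes 0.05 s, during which the arm holds its last target. There are 200 camera calls.

TASK

Load the shaker: stand the four capped culture flasks in its clamps, one flask to a clamp, each in a clamp of its own size and right down on the clamp's foot. Keep them upright and set them down without dropping them, and leave the open flask and the media bottle standing where they are.

Things in the scene. Friction and masses are not known exactly. Their poses are not given: they have to be found in the camera images.
- flask_large_a: Large (125 ml) culture flask: conical (Erlenmeyer) body of milky plastic closed with a red screw cap; upright, loose, about 110 g. 118 mm tall overall; base 67 mm across (full width up to 12 mm), narrowing as a cone to a neck 29 mm across from 80 mm up; cap 38 mm across, from 96 to 118 mm above the base. Origin: centre of the underside; z up along its axis.
- flask_large_b: Large (125 ml) culture flask: conical (Erlenmeyer) body of milky plastic closed with a red screw cap; upright, loose, about 110 g. 118 mm tall overall; base 67 mm across (full width up to 12 mm), narrowing as a cone to a neck 29 mm across from 80 mm up; cap 38 mm across, from 96 to 118 mm above the base. Origin: centre of the underside; z up along its axis.
- flask_small_a: Small (50 ml) culture flask: the same kind, conical body of milky plastic with red screw cap; upright, loose, about 60 g. 90 mm tall overall; base 51 mm across (full width up to 10 mm), narrowing to a neck 24 mm across from 57 mm up; cap 32 mm across, from 70 to 90 mm above the base. Origin: centre of the underside; z up along its axis.
- flask_small_b: Small (50 ml) culture flask: the same kind, conical body of milky plastic with red screw cap; upright, loose, about 60 g. 90 mm tall overall; base 51 mm across (full width up to 10 mm), narrowing to a neck 24 mm across from 57 mm up; cap 32 mm across, from 70 to 90 mm above the base. Origin: centre of the underside; z up along its axis.
- clamp_large_a: Large flask clamp, fixed on the shaker's platform: steel foot 3 mm thick, four rigid upright arms 13 mm wide at 45 degrees between its x and y axes. Inside the arms 75 mm across (large flask base 67 mm: 4 mm play all round); from 28 mm up they flare to 91 mm across at the tips, 40 mm up. Origin: underside centre, on the platform; z up. A seated flask's underside is 3 mm above it. 
- clamp_large_b: Large flask clamp, same as clamp_large_a. The four clamps stand 125 mm apart in a square on the orbital shaker (fixed, switched off): white housing, square dark grey drilled platform 280 x 280 mm with a lip 5 mm high, platform top 95 mm above the bench. Origin: underside centre, on the platform; z up. A small flask would drop in too, but stand loose.
- clamp_small_a: Small flask clamp, fixed on the shaker's platform: steel foot 3 mm thick, four rigid upright arms 13 mm wide at 45 degrees between its x and y axes. Inside the arms 59 mm across (small flask base 51 mm: 4 mm play all round); from 28 mm up they flare to 75 mm across at the tips, 40 mm up. Origin: underside centre, on the platform; z up. A seated flask's underside is 3 mm above it. 
- clamp_small_b: Small flask clamp, same as clamp_small_a. The four clamps stand 125 mm apart in a square on the orbital shaker (fixed, switched off): white housing, square dark grey drilled platform 280 x 280 mm with a lip 5 mm high, platform top 95 mm above the bench. Origin: underside centre, on the platform; z up. A large flask does not go in.
- open_flask: Empty flask without a cap: same milky plastic body as a large flask, 67 mm across at the base, 97 mm tall, its open mouth 33 mm across showing as a hole from above. Loose, stands among the others; is to be left alone. Origin: centre of the underside.
- media_bottle: Glass media bottle with straight cylindrical body 56 mm across, paper label and red cap, 105 mm tall. Loose, stands among the others; is to be left alone. Origin: centre of the underside.
There are look-alikes about, which are no part of the job. What is shaped like the flask_small_a but blue or pink is not meant. Leave any pink or purple look-alike of the flask_small_b alone.

How it is judged:
At the end, for the whole second after the job is handed in: Each large flask in a large clamp and each small flask in a small one, one per clamp: within 10 mm of its centre, underside under 8 mm above its origin, tilt under 0.1 rad, under 0.03 m/s. Open flask and media bottle within 30 mm of their start, tilt under 0.1 rad (((horizontal distance between flask_large_a and clamp_large_a below 0.01 m and z of flask_large_a in the frame of clamp_large_a between -0.003 and 0.008 m and horizontal distance between flask_large_b and clamp_large_b below 0.01 m and z of flask_large_b in the frame of clamp_large_b between -0.003 and 0.008 m) or (horizontal distance between flask_large_a and clamp_large_b below 0.01 m and z of flask_large_a in the frame of clamp_large_b between -0.003 and 0.008 m and horizontal distance between flask_large_b and clamp_large_a below 0.01 m and z of flask_large_b in the frame of clamp_large_a between -0.003 and 0.008 m)) and ((horizontal distance between flask_small_a and clamp_small_a below 0.01 m and z of flask_small_a in the frame of clamp_small_a between -0.003 and 0.008 m and horizontal distance between flask_small_b and clamp_small_b below 0.01 m and z of flask_small_b in the frame of clamp_small_b between -0.003 and 0.008 m) or (horizontal distance between flask_small_a and clamp_small_b below 0.01 m and z of flask_small_a in the frame of clamp_small_b between -0.003 and 0.008 m and horizontal distance between flask_small_b and clamp_small_a below 0.01 m and z of flask_small_b in the frame of clamp_small_a between -0.003 and 0.008 m)) and angle between each of flask_large_a, flask_large_b, flask_small_a, flask_small_b, open_flask, media_bottle's own z axis and vertical below 0.1 rad and linear speed of each of flask_large_a, flask_large_b, flask_small_a, flask_small_b below 0.03 m/s and distance of each of open_flask, media_bottle from where it was at the start of the episode below 0.03 m); the robot touches nothing.
It fails at once if the open flask or the media bottle is pushed more than 30 mm from its place or tipped over (distance of any of open_flask, media_bottle from where it was at the start of the episode above 0.03 m or angle between any of open_flask, media_bottle's own z axis and vertical above 0.5 rad).
It fails at once if a culture flask is tipped by more than about 35 degrees (angle between any of flask_large_a, flask_large_b, flask_small_a, flask_small_b's own z axis and vertical above 0.6 rad).
It fails at once if a culture flask is dropped (moves faster than 0.6 m/s while not held) ((linear speed of flask_large_a above 0.6 m/s and contact force between flask_large_a and the fingers below 0.05 N) or (linear speed of flask_large_b above 0.6 m/s and contact force between flask_large_b and the fingers below 0.05 N) or (linear speed of flask_small_a above 0.6 m/s and contact force between flask_small_a and the fingers below 0.05 N) or (linear speed of flask_small_b above 0.6 m/s and contact force between flask_small_b and the fingers below 0.05 N)).
It also fails if it takes over 120 s, if anything falls off the work surface, if the arm or the gripper's body presses on something with over 40 N, if the wrist force passes 120 N, or if a joint passes its speed limit or range.

## Working session

There is one attempt and no reset: what is moved stays moved. The work goes in short steps, Python scripts to look and compute and a tool call to move; the robot and the scene stay as the last step left them, time stands still between calls to the robot, and variables do not carry over. Pictures are saved under pics/ and viewed, at most 14 in all, crops included, and the job is handed in when it is done.

Besides the shell and the picture viewer there is one more tool, called after "Emit:" as a command line: name --argument value ..., lists and objects as JSON in quotes. arm_command: Moves the arm, as the interface text tells. Its arguments: {"type":"object","properties":{"commands":{"type":"array"},"grip_force":{"type":"number"}},"required":["commands"]}

```bash
mkdir -p pics; python3 - <<'E'
from workcell import robot
import cv2,numpy as np
for c in("scene","top"):
    cv2.imwrite(f"pics/{c}0.png",robot.get_image(c))
    m=robot.camera_model(c);print(c,m)
    for n in("flask_large_a","flask_small_a","clamp_large_a","clamp_small_a","open_flask","media_bottle"):
        print(n,[(np.round(d["at"]).tolist(),round(d["confidence"],2)) for d in robot.place_of(c,n)])
s=robot.read_state();print(s["t"],s["ee_pos"],s["orientation"],s["width"])
E
```

```text
scene {'intrinsics': array([[405.29127364,   0.        , 315.35850859],
       [  0.        , 405.29127364, 195.65777821],
       [  0.        ,   0.        ,   1.        ]]), 'rvec': array([ 0.82523652,  2.75089446, -0.83035447]), 'tvec': array([ 0.51503294, -0.20460366,  1.06207762])}
flask_large_a [([311.0, 183.0], 0.93), ([265.0, 201.0], 0.86), ([435.0, 262.0], 0.18)]
flask_small_a [([263.0, 128.0], 0.92), ([278.0, 149.0], 0.91), ([208.0, 190.0], 0.84), ([232.0, 140.0], 0.71), ([247.0, 169.0], 0.7), ([319.0, 124.0], 0.39)]
clamp_large_a [([338.0, 265.0], 0.81), ([382.0, 222.0], 0.79)]
clamp_small_a [([395.0, 308.0], 0.89), ([434.0, 262.0], 0.89)]
open_flask [([321.0, 126.0], 0.72)]
media_bottle [([345.0, 162.0], 0.88)]
top {'intrinsics': array([[453.03228506,   0.        , 324.5896583 ],
       [  0.        , 453.03228506, 194.34541998],
       [  0.        ,   0.        ,   1.        ]]), 'rvec': array([ 2.14473071, -2.11952006,  0.21089625]), 'tvec': array([-0.03783674,  0.61655702,  1.04582462])}
flask_large_a [([362.0, 177.0], 0.77), ([358.0, 224.0], 0.68), ([271.0, 231.0], 0.54)]
flask_small_a [([397.0, 142.0], 0.91), ([446.0, 190.0], 0.83), ([407.0, 223.0], 0.68), ([434.0, 157.0], 0.63), ([403.0, 180.0], 0.59), ([442.0, 223.0], 0.56)]
clamp_large_a [([270.0, 231.0], 0.77), ([262.0, 180.0], 0.64)]
clamp_small_a [([217.0, 241.0], 0.92), ([207.0, 190.0], 0.7)]
open_flask [([411.0, 266.0], 0.85)]
media_bottle [([362.0, 267.0], 0.56)]
0.7 [0.26723925 0.56503666 0.20765671] [[-9.03969172e-01  4.27597630e-01  5.45785228e-05]
 [ 4.27597634e-01  9.03969159e-01  1.52225450e-04]
 [ 1.57539401e-05  1.60944761e-04 -9.99999987e-01]] 0.08553970876077817
```

View pics/scene0.png

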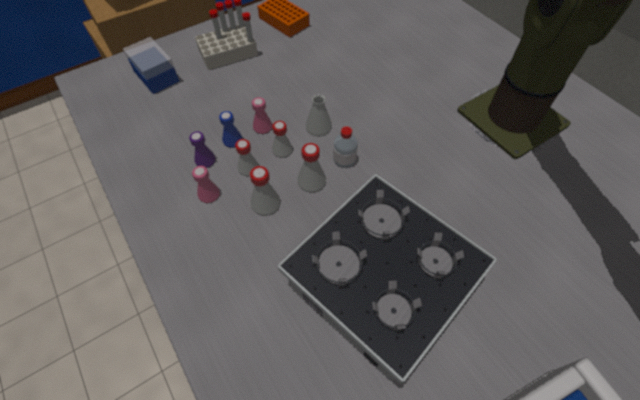

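View pics/top0.png

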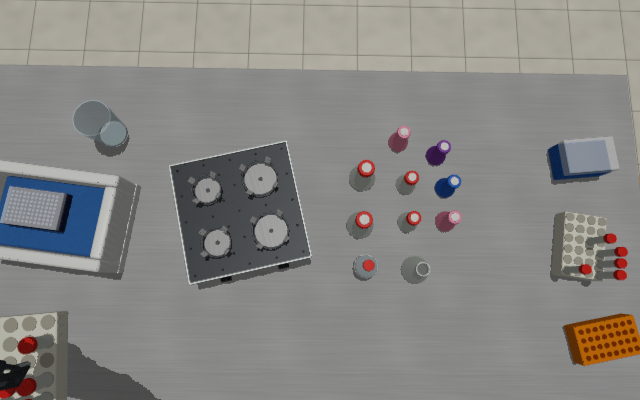

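The top view shows these candidates. Red-capped culture flasks: large at (362,177) and (358,224), small at (403,180) and (407,223). Possible confusions are the pink look-alikes (397,142) and (442,223), purple (434,157), blue (446,190), the red-capped bottle (362,267) and the open flask (411,266). I choose the four milky, red-capped cones. The large clamps are at (262,180) and (270,231), the small ones at (207,190) and (217,241).

```bash
cat > h.py <<'E'
from workcell import robot
import cv2,numpy as np
def ray(c,uv):
    m=robot.camera_model(c);R=cv2.Rodrigues(m["rvec"])[0]
    d=R.T@np.linalg.inv(m["intrinsics"])@np.array([uv[0],uv[1],1.]);return -R.T@m["tvec"],d
def onz(c,uv,z):
    o,d=ray(c,uv);return (o+d*(z-o[2])/d[2])[:2]
def proj(c,p):
    m=robot.camera_model(c);return cv2.projectPoints(np.array([p],float),m["rvec"],m["tvec"],m["intrinsics"],None)[0].ravel()
def red(c):
    im=robot.get_image(c);h=cv2.cvtColor(im,cv2.COLOR_BGR2HSV)
    m=(((h[...,0]<8)|(h[...,0]>172))&(h[...,1]>150)&(h[...,2]>60)).astype(np.uint8)
    n,l,s,ce=cv2.connectedComponentsWithStats(m)
    # box midpoints: extremes of the cap silhouette
    return [(s[i,0]+s[i,2]/2-.5,s[i,1]+s[i,3]/2-.5,int(s[i,4])) for i in range(1,n) if s[i,4]>25]
E
python3 - <<'E'
from h import *
im=robot.get_image("top");cv2.imwrite("pics/crop.png",cv2.resize(im[120:290,340:470],None,fx=4,fy=3.5,interpolation=cv2.INTER_CUBIC))
for n,z in(("flask_large_a",0),("flask_small_a",0),("clamp_large_a",.095),("clamp_small_a",.095),("open_flask",0),("media_bottle",0)):
    for c in("top","scene"):
        print(n,c,[(np.round(d["at"]).tolist(),np.round(onz(c,d["at"],z),3).tolist()) for d in robot.place_of(c,n)])
for c in("top","scene"):
    for u,v,a in red(c): print(c,round(u,1),round(v,1),a,"z.107",onz(c,(u,v),.107).round(3),"z.08",onz(c,(u,v),.08).round(3))
E
```

```text
flask_large_a top [([363.0, 178.0], [0.671, -0.131]), ([363.0, 264.0], [0.452, -0.129])]
flask_large_a scene [([311.0, 183.0], [0.551, -0.117]), ([265.0, 201.0], [0.666, -0.132]), ([435.0, 262.0], [0.445, 0.194])]
flask_small_a top [([432.0, 154.0], [0.739, -0.31]), ([444.0, 221.0], [0.563, -0.336]), ([399.0, 141.0], [0.771, -0.225]), ([443.0, 188.0], [0.648, -0.337]), ([407.0, 222.0], [0.559, -0.242]), ([403.0, 183.0], [0.66, -0.234])]
flask_small_a scene [([263.0, 128.0], [0.561, -0.331]), ([278.0, 149.0], [0.564, -0.248]), ([208.0, 190.0], [0.763, -0.232]), ([232.0, 140.0], [0.646, -0.342]), ([247.0, 169.0], [0.657, -0.237]), ([319.0, 124.0], [0.432, -0.263])]
clamp_large_a top [([260.0, 182.0], [0.638, 0.122]), ([269.0, 233.0], [0.518, 0.096])]
clamp_large_a scene [([338.0, 265.0], [0.644, 0.121]), ([382.0, 222.0], [0.522, 0.095])]
clamp_small_a top [([208.0, 192.0], [0.611, 0.244]), ([219.0, 242.0], [0.495, 0.211])]
clamp_small_a scene [([395.0, 308.0], [0.608, 0.24]), ([434.0, 262.0], [0.496, 0.213])]
open_flask top [([414.0, 267.0], [0.447, -0.257])]
open_flask scene [([321.0,
[... 680 characters left out ...]
0.445 -0.639]
top 619.5 274.5 103 z.107 [ 0.432 -0.701] z.08 [ 0.432 -0.719]
top 27.0 345.0 252 z.107 [0.267 0.611] z.08 [0.263 0.628]
top 17.5 388.0 378 z.107 [0.18 0.62] z.08 [0.173 0.637]
scene 220.0 8.5 175 z.107 [ 0.476 -0.713] z.08 [ 0.461 -0.756]
scene 236.5 2.5 36 z.107 [ 0.423 -0.713] z.08 [ 0.406 -0.756]
scene 245.5 15.5 47 z.107 [ 0.431 -0.641] z.08 [ 0.415 -0.681]
scene 278.5 129.0 67 z.107 [ 0.571 -0.216] z.08 [ 0.56  -0.239]
scene 346.5 132.0 86 z.107 [ 0.45  -0.124] z.08 [ 0.435 -0.143]
scene 242.0 147.0 70 z.107 [ 0.663 -0.215] z.08 [ 0.657 -0.238]
scene 310.0 152.0 115 z.107 [ 0.548 -0.121] z.08 [ 0.537 -0.14 ]
scene 258.5 175.0 129 z.107 [ 0.67  -0.129] z.08 [ 0.663 -0.148]
```

View pics/crop.png

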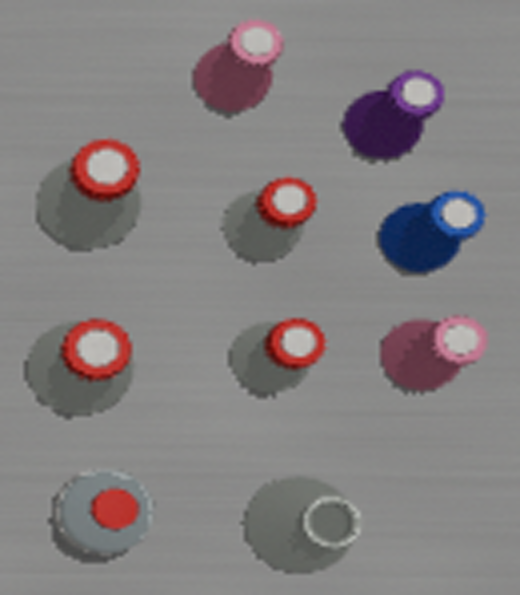

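The crop confirms the choice: milky flasks with red caps, large at crop (105,170) and (97,348), small at (288,200) and (297,343). Pink, purple and blue ones, the bottle (116,508) and the open flask (330,520) are to be left alone. First target is the far large flask at (0.671,-0.129).

Emit:
arm_command --commands '[[[0, 0, 0, 0, 0, -0.05, 0.06], [0, 0, 0, 0, 0, -0.05, 0.06], [0, 0, 0, -0.045, -0.031, 0, 0.06], [0, 0, 0, -0.045, -0.031, 0, 0.06], [0, 0, 0, -0.045, -0.031, 0, 0.06], [0, 0, 0, -0.045, -0.031, 0, 0.06], [0, 0, 0, -0.045, -0.031, 0, 0.06], [0, 0, 0, -0.045, -0.031, 0, 0.06], [0, 0, 0, -0.045, -0.031, 0, 0.06], [0, 0, 0, -0.045, -0.031, 0, 0.06]]]' --grip_force 40

```text
t: 2.7
ee_pos: [0.4874, 0.1854, 0.3078]
orientation: [[-0.904, 0.427, 0.001], [0.427, 0.904, 0.0], [-0.0, 0.001, -1.0]]
contact_force: [0.7, 0.5, -0.4]
width: 0.0601
gripper_force: 0.0
```

```bash
cat >> h.py <<'E'
def to(x,y,z):
    s=robot.read_state();R=np.array(s["orientation"]);p=np.array(s["ee_pos"])
    print("t",round(s["t"],2),"p",p.round(4),"tilt",np.round(np.arccos(-R[2,2]),4),"w",round(s["width"],4),"f",np.round(s["contact_force"],1),"-> tool",(R.T@(np.array([x,y,z])-p)).round(4), "j",np.round(s["joint_pos"],2))
E
python3 -c "
from h import *
to(.671,-.129,.208)"
```

```text
t 2.7 p [0.4874 0.1854 0.3078] tilt 0.0008 w 0.0601 f [ 0.7  0.5 -0.4] -> tool [-0.3003 -0.2058  0.0998] j [-0.33  0.43 -0.19  1.73  0.1   0.98  0.58]
```

Emit:
arm_command --commands '[[[0, 0, 0, -0.043, -0.0294, 0, 0.06], [0, 0, 0, -0.043, -0.0294, 0, 0.06], [0, 0, 0, -0.043, -0.0294, 0, 0.06], [0, 0, 0, -0.043, -0.0294, 0, 0.06], [0, 0, 0, -0.043, -0.0294, 0, 0.06], [0, 0, 0, -0.043, -0.0294, 0.05, 0.06], [0, 0, 0, -0.043, -0.0294, 0.05, 0.06], [0, 0, 0, 0, 0, 0.05, 0.06], [0, 0, 0, 0, 0, 0, 0.06]]]'

```text
t: 3.82
ee_pos: [0.6601, -0.1155, 0.1668]
orientation: [[-0.904, 0.428, -0.01], [0.428, 0.904, 0.002], [0.01, -0.003, -1.0]]
contact_force: [-1.0, -0.5, 0.8]
width: 0.0602
gripper_force: 0.0
```

```bash
python3 -c "
from h import *
to(.671,-.129,.088)
for c in('top','scene'):
  im=robot.get_image(c);cv2.imwrite('pics/n1%s.png'%c,cv2.resize(im[90:290,320:480] if c=='top' else im[70:230,180:370],None,fx=3,fy=3))
a=cv2.imread('pics/n1top.png');b=cv2.imread('pics/n1scene.png');b=cv2.resize(b,(317,267));o=np.zeros((600,800,3),np.uint8);o[:,:480]=a[:600];o[:267,480:797]=b;cv2.imwrite('pics/n1.png',o)"
```

```text
t 3.83 p [ 0.6601 -0.1155  0.1668] tilt 0.0099 w 0.0602 f [-1.  -0.5  0.8] -> tool [-0.0164 -0.0073  0.0787] j [ 0.18  0.8  -0.14  1.45  0.13  0.92  1.13]
```

View pics/n1.png

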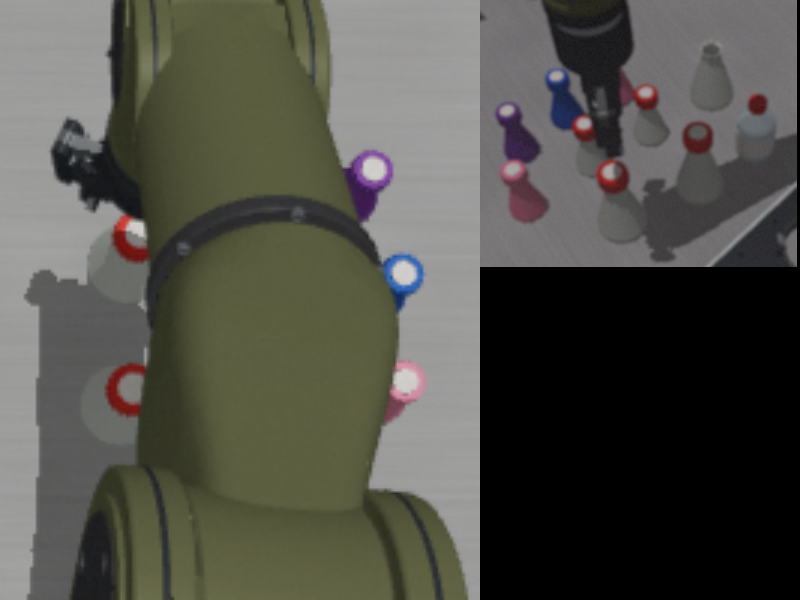

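The gripper is above and beside the far large flask, with its red cap at scene crop (612,175). It is about 18 mm short, so I correct sideways first and then descend.

Emit:
arm_command --commands '[[[0, 0, 0, -0.0165, -0.0073, 0, 0.06], [0, 0, 0, 0, 0, 0, 0.06], [0, 0, 0, 0, 0, 0, 0.06]]]'

```text
t: 4.3
ee_pos: [0.6761, -0.1284, 0.1729]
orientation: [[-0.904, 0.427, 0.002], [0.427, 0.904, 0.0], [-0.002, 0.001, -1.0]]
contact_force: [0.4, 1.0, -0.4]
width: 0.0599
gripper_force: 0.0
```

```bash
python3 -c "
from h import *
to(.671,-.129,.088);print(robot.read_state()['orientation'])"
```

```text
t 4.3 p [ 0.6761 -0.1284  0.1729] tilt 0.0025 w 0.0599 f [ 0.4  1.  -0.4] -> tool [ 0.0045 -0.0029  0.0848] j [ 0.19  0.81 -0.15  1.39  0.13  0.94  1.15]
[[-9.04323939e-01  4.26839709e-01  2.46504642e-03]
 [ 4.26841957e-01  9.04326128e-01  4.45812097e-04]
 [-2.03891558e-03  1.45534379e-03 -9.99996862e-01]]
```

Emit:
arm_command --commands '[[[0, 0, 0, 0.0045, -0.002, 0, 0.06], [0, 0, 0, 0, 0, 0.028, 0.06], [0, 0, 0, 0, 0, 0.028, 0.06], [0, 0, 0, 0, 0, 0.028, 0.06], [0, 0, 0, 0, 0, 0, 0.06], [0, 0, 0, 0, 0, 0, 0.06]]]'

```text
t: 5.05
ee_pos: [0.6712, -0.1291, 0.0883]
orientation: [[-0.904, 0.427, 0.002], [0.427, 0.904, 0.0], [-0.002, 0.001, -1.0]]
contact_force: [-0.2, 0.5, 1.0]
width: 0.0597
gripper_force: 0.0
```

```bash
python3 -c "
from h import *
to(.671,-.129,.088)
print([np.round(np.r_[r[:2],onz('scene',r[:2],.107)],3) for r in red('scene')])
cv2.imwrite('pics/n2.png',cv2.resize(robot.get_image('scene')[110:230,200:360],None,fx=4,fy=4))"
```

```text
t 5.05 p [ 0.6712 -0.1291  0.0883] tilt 0.0017 w 0.0597 f [-0.2  0.5  1. ] -> tool [ 0.0002 -0.      0.0003] j [ 0.19  0.91 -0.13  1.47  0.15  0.77  1.13]
[array([ 2.785e+02,  1.290e+02,  5.710e-01, -2.160e-01]), array([ 3.460e+02,  1.325e+02,  4.520e-01, -1.230e-01]), array([ 3.10e+02,  1.54e+02,  5.51e-01, -1.16e-01]), array([ 2.655e+02,  1.765e+02,  6.600e-01, -1.170e-01])]
```

View pics/n2.png

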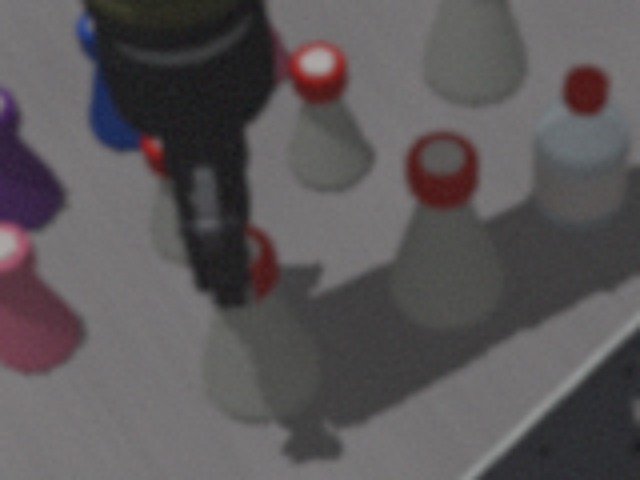

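One finger stands in front of the cap at crop (230,290), and the fingers straddle it at cap height. I close and lift.

Emit:
arm_command --commands '[[[0, 0, 0, 0, 0, 0, 0.03], [0, 0, 0, 0, 0, 0, 0.03], [0, 0, 0, 0, 0, 0, 0.03], [0, 0, 0, 0, 0, 0, 0.03], [0, 0, 0, 0, 0, -0.01, 0.03], [0, 0, 0, 0, 0, -0.03, 0.03], [0, 0, 0, 0, 0, -0.04, 0.03], [0, 0, 0, 0, 0, -0.04, 0.03], [0, 0, 0, 0, 0, -0.04, 0.03], [0, 0, 0, 0, 0, 0, 0.03]]]'

```text
t: 6.4
ee_pos: [0.6727, -0.1297, 0.2511]
orientation: [[-0.904, 0.428, 0.007], [0.428, 0.904, -0.001], [-0.007, 0.002, -1.0]]
contact_force: [0.7, 0.1, -1.8]
width: 0.0355
gripper_force: 40.2
```

```bash
python3 -c "
from h import *
to(.641,.121,.25)
# clamp refit: average several detections of both cameras
D={}
for n in('clamp_large_a','clamp_small_a'):
  for c in('top','scene'):
    for i in range(3):
      robot.get_image(c)
      for d in robot.place_of(c,n):
        if d['confidence']>.5: print(n,c,np.round(d['at'],1),onz(c,d['at'],.095).round(4))
cv2.imwrite('pics/n3.png',cv2.resize(robot.get_image('scene')[60:340,220:500],None,fx=2.1,fy=2.1))"
```

```text
t 6.4 p [ 0.6727 -0.1297  0.2511] tilt 0.0075 w 0.0355 f [ 0.7  0.1 -1.8] -> tool [0.1359 0.213  0.0006] j [ 0.2   0.73 -0.15  1.32  0.11  1.09  1.16]
clamp_large_a top [270.6 231.1] [0.5219 0.0937]
clamp_large_a top [262.  178.8] [0.6452 0.1179]
clamp_large_a top [271.8 232.8] [0.518  0.0909]
clamp_large_a top [261.  178.8] [0.6452 0.1203]
clamp_large_a top [272.6 228.9] [0.5271 0.0893]
clamp_large_a top [367.  166.2] [ 0.6793 -0.1302]
clamp_large_a top [264.1 180.4] [0.6414 0.1129]
clamp_large_a scene [380.5 221.3] [0.5233 0.0926]
clamp_large_a scene [341.  266.7] [0.6417 0.1277]
clamp_large_a scene [337.7 265.9] [0.6458 0.1231]
clamp_large_a scene [383.5 221.7] [0.519  0.0965]
clamp_large_a scene [343.4 162.3] [ 0.4992 -0.0657]
clamp_large_a scene [338.8 265.7] [0.6439 0.1239]
clamp_large_a scene [380.8 218.4] [0.5187 0.0878]
clamp_small_a top [218.2 241.4] [0.4968 0.2131]
clamp_small_a top [207.9 191.6] [0.6128 0.2432]
clamp_small_a top [204.3 192.6] [0.6103 0.2515]
clamp_small_a top [217.9 241.8] [0.4959 0.2137]
clamp_small_a top [206.3 191.1] [0.6139 0.247 ]
clamp_small_a top [218.4 240.8] [0.4982 0.2127]
clamp_small_a scene [433.1 260. ] [0.4938 0.2098]
clamp_small_a scene [391.7 307.8] [0.6129 0.2372]
clamp_small_a scene [435.4 263.6] [0.4952 0.2174]
clamp_small_a scene [436.5 261.1] [0.4902 0.2148]
```

View pics/n3.png

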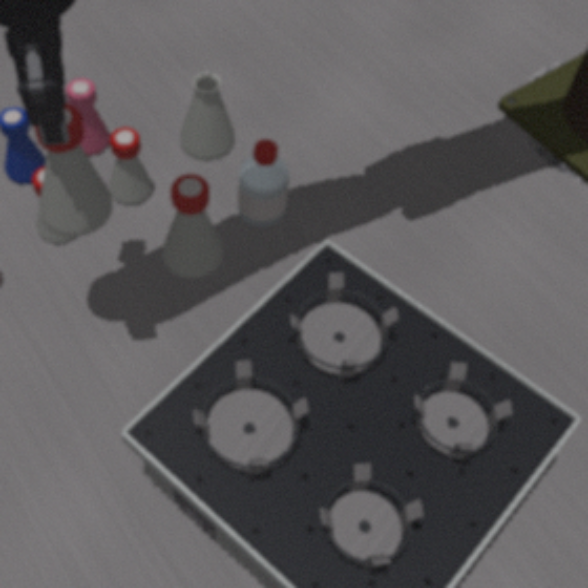

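The flask is held and lifted (cap at crop (58,128)). Clamp-foot holes show at crop (250,428), (340,337), (453,422), (364,527). I fit the square of clamps to these holes.

```bash
python3 - <<'E'
from h import *
from scipy.optimize import least_squares
G={"LA":(.6413,.1214),"LB":(.5197,.0926),"SA":(.6125,.243),"SB":(.4957,.2142)}
P={}
for c in("top","scene"):
    g=cv2.GaussianBlur(cv2.cvtColor(np.mean([robot.get_image(c) for _ in range(3)],0).astype(np.uint8),cv2.COLOR_BGR2GRAY),(3,3),0).astype(float)
    for k,p in G.items():
        u,v=proj(c,(*p,.098)).round().astype(int);w=g[v-6:v+7,u-6:u+7];w=np.clip(np.median(w)-15-w,0,None)
        yy,xx=np.mgrid[v-6:v+7,u-6:u+7];q=((w*xx).sum()/w.sum(),(w*yy).sum()/w.sum())
        P[c,k]=onz(c,q,.098);print(c,k,np.round(q,1),P[c,k].round(4))
S={"LA":(1,-1),"LB":(-1,-1),"SA":(1,1),"SB":(-1,1)}
f=lambda q,k:np.array([q[0]+.0625*(np.cos(q[2])*S[k][0]-np.sin(q[2])*S[k][1]),q[1]+.0625*(np.sin(q[2])*S[k][0]+np.cos(q[2])*S[k][1])])
r=least_squares(lambda q:np.concatenate([f(q,k)-v for (c,k),v in P.items()]),[.566,.168,.23],loss="soft_l1",f_scale=.002)
print(r.x,{k:f(r.x,k).round(4).tolist() for k in S},np.round(r.fun*1e3,1))
E
```

```text
top LA [260.  178.5] [0.6453 0.1222]
top LB [270.7 230.2] [0.5236 0.0932]
top SA [207.4 189.9] [0.6163 0.2438]
top SB [217.2 242.2] [0.4948 0.2147]
scene LA [338.3 263.6] [0.6431 0.121 ]
scene LB [381.1 220.1] [0.5219 0.0923]
scene SA [393.3 310.3] [0.6144 0.2426]
scene SB [435.2 260.8] [0.4933 0.2137]
[0.56909604 0.1679312  0.23344352] {'LA': [0.6444, 0.1216], 'LB': [0.5227, 0.0927], 'SA': [0.6154, 0.2432], 'SB': [0.4938, 0.2143]} [-0.9 -0.6 -0.9 -0.5 -0.8 -0.6 -1.  -0.4  1.2  0.5  0.8  0.4  1.   0.6
  0.6  0.6]
```

Emit:
arm_command --commands '[[[0, 0, 0, 0.015, 0.024, 0, 0.03], [0, 0, 0, 0.02, 0.0335, 0, 0.03], [0, 0, 0, 0.02, 0.0335, 0, 0.03], [0, 0, 0, 0.02, 0.0335, 0, 0.03], [0, 0, 0, 0.02, 0.0335, 0, 0.03], [0, 0, 0, 0.02, 0.0335, 0, 0.03], [0, 0, 0, 0.016, 0.0236, 0, 0.03], [0, 0, 0, 0, 0, 0, 0.03], [0, 0, 0, 0, 0, 0, 0.03]]]'

```text
t: 9.07
ee_pos: [0.6443, 0.1198, 0.247]
orientation: [[-0.904, 0.428, 0.0], [0.428, 0.904, -0.001], [-0.001, -0.001, -1.0]]
contact_force: [-0.3, -0.3, -1.0]
width: 0.0353
gripper_force: 40.2
```

```bash
python3 -c "
from h import *
to(.6444,.1216,.187)
cv2.imwrite('pics/n4.png',cv2.resize(robot.get_image('scene')[130:320,250:480],None,fx=3,fy=3))
s=robot.read_state()['ee_pos'];z=s[2]-.088
print('base px pred -',[(proj('scene',(s[0],s[1],z+h))-(250,130))*3 for h in(0,.118)])"
```

```text
t 9.07 p [0.6443 0.1198 0.247 ] tilt 0.0014 w 0.0353 f [-0.3 -0.3 -1. ] -> tool [0.0008 0.0017 0.06  ] j [-0.18  0.69 -0.14  1.42  0.1   1.04  0.79]
base px pred - [array([264.72226866, 355.0419538 ]), array([273.02612466, 247.18218334])]
```

View pics/n4.png

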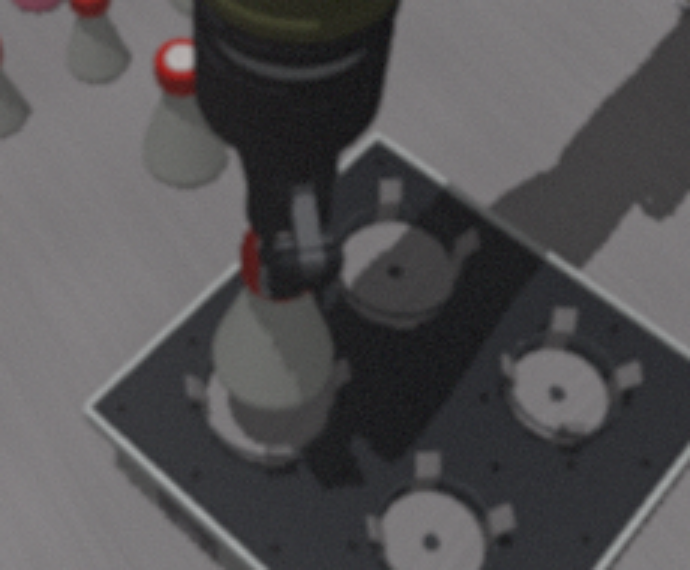

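The flask hangs upright over the far large clamp, body spanning crop columns 213–333 with its bottom at row 408. I compare that with the predicted outline to find the offset in the grip.

```bash
cat >> h.py <<'E'
def body(c,x,y,z,R,h0,h1,rad=None):
    "silhouette extent (umin,umax,vmin,vmax) of base cylinder"
    a=np.linspace(0,2*np.pi,90)
    q=np.array([proj(c,(x+R*np.cos(t),y+R*np.sin(t),z+h)) for h in(h0,h1) for t in a]);return np.r_[q.min(0),q.max(0)]
E
python3 - <<'E'
from h import *
s=robot.read_state()["ee_pos"]
print("pred",body("scene",s[0],s[1],s[2]-.088,.0335,0,.012).round(1))
for dx,dy in((.005,0),(0,.005)): print(dx,dy,body("scene",s[0]+dx,s[1]+dy,s[2]-.088,.0335,0,.012).round(1))
print("z+5",body("scene",s[0],s[1],s[2]-.083,.0335,0,.012).round(1))
for d in robot.cut_out("scene","flask_large_a"):
    v,u=np.nonzero(d["region"]);print(d["confidence"],u.min(),u.max(),v.min(),v.max())
g=cv2.cvtColor(robot.get_image("scene"),cv2.COLOR_BGR2GRAY)
for r in(244,248,252,256,260): print(r,g[r,312:372].tolist())
E
```

```text
pred [318.4 227.5 358.6 266.8]
0.005 0 [315.9 228.9 356.2 268.4]
0 0.005 [320.1 229.7 360.4 269.2]
z+5 [318.4 226.1 358.9 265.6]
0.85 321 361 206 266
0.67 298 325 143 191
0.37 272 292 121 156
244 [51, 42, 41, 50, 50, 51, 52, 55, 76, 93, 103, 104, 104, 102, 104, 102, 107, 106, 102, 106, 104, 106, 106, 105, 105, 105, 103, 102, 90, 87, 79, 82, 79, 80, 80, 78, 80, 81, 77, 80, 75, 79, 80, 79, 77, 77, 73, 70, 53, 34, 32, 28, 32, 34, 28, 30, 30, 30, 29, 32]
248 [49, 51, 52, 53, 53, 54, 50, 60, 77, 96, 105, 105, 105, 107, 107, 105, 106, 107, 107, 108, 106, 105, 105, 103, 106, 104, 104, 105, 103, 103, 99, 86, 82, 82, 79, 77, 80, 78, 83, 80, 82, 80, 77, 78, 76, 77, 80, 72, 57, 38, 27, 34, 35, 32, 29, 30, 25, 28, 31, 29]
252 [52, 52, 49, 51, 54, 55, 54, 53, 59, 74, 98, 106, 105, 106, 104, 107, 104, 105, 108, 107, 106, 107, 107, 104, 106, 103, 101, 102, 104, 102, 101, 102, 95, 87, 83, 80, 80, 80, 80, 81, 80, 79, 77, 80, 78, 79, 76, 72, 61, 60, 59, 62, 64, 59, 43, 33, 27, 28, 27, 30]
256 [89, 90, 87, 77, 71, 62, 50, 67, 102, 116, 110, 100, 100, 102, 107, 105, 106, 104, 107, 103, 105, 104, 107, 104, 103, 104, 104, 104, 102, 101, 100, 100, 101, 103, 100, 95, 88, 83, 79, 80, 82, 78, 76, 77, 76, 77, 65, 61, 60, 57, 61, 59, 59, 51, 47, 35, 30, 31, 29, 30]
260 [81, 95, 94, 90, 86, 83, 87, 111, 123, 119, 121, 120, 117, 106, 90, 93, 104, 102, 106, 107, 109, 104, 106, 103, 100, 103, 100, 104, 101, 100, 102, 98, 102, 99, 100, 96, 96, 88, 82, 80, 79, 81, 76, 68, 68, 62, 60, 56, 56, 52, 41, 30, 34, 28, 31, 29, 28, 31, 27, 35]
```

Emit:
arm_command --commands '[[[0, 0, 0, -0.0007, 0.0017, 0.01, 0.03], [0, 0, 0, 0, 0, 0.015, 0.03], [0, 0, 0, 0, 0, 0.015, 0.03], [0, 0, 0, 0, 0, 0.012, 0.03], [0, 0, 0, 0, 0, 0.006, 0.03], [0, 0, 0, 0, 0, 0.002, 0.03], [0, 0, 0, 0, 0, 0, 0.03], [0, 0, 0, 0, 0, 0, 0.03]]]'

```text
t: 10.22
ee_pos: [0.6458, 0.1225, 0.1876]
orientation: [[-0.904, 0.428, 0.001], [0.428, 0.904, 0.0], [-0.001, 0.001, -1.0]]
contact_force: [0.1, -1.1, -1.9]
width: 0.0352
gripper_force: 40.3
```

```bash
python3 -c "
from h import *
to(.6444,.1216,.186)
s=robot.read_state()['ee_pos']
print(body('scene',.6444,.1216,.098,.0335,0,.012).round(1))
for d in robot.cut_out('scene','flask_large_a')[:2]:
    v,u=np.nonzero(d['region']);print(d['confidence'],u.min(),u.max(),v.min(),v.max())
"
```

```text
t 10.22 p [0.6458 0.1225 0.1876] tilt 0.001 w 0.0352 f [ 0.1 -1.1 -1.9] -> tool [ 0.0009 -0.0014  0.0016] j [-0.19  0.75 -0.13  1.48  0.12  0.91  0.77]
[319.4 244.6 356.9 281.8]
0.7 297 326 143 191
0.6 321 361 206 266
```

Emit:
arm_command --commands '[[[0, 0, 0, 0, 0, 0.0015, 0.03], [0, 0, 0, 0, 0, 0.001, 0.03], [0, 0, 0, 0, 0, 0, 0.03]]]'

```text
t: 10.65
ee_pos: [0.6466, 0.1228, 0.1863]
orientation: [[-0.904, 0.428, 0.003], [0.428, 0.904, 0.001], [-0.003, 0.002, -1.0]]
contact_force: [-1.2, 0.2, 7.0]
width: 0.0353
gripper_force: 41.0
```

```bash
python3 -c "
from h import *
to(.6444,.1216,.186)
cv2.imwrite('pics/n5.png',cv2.resize(robot.get_image('scene')[190:300,290:400],None,fx=5,fy=5))
"
```

```text
t 10.65 p [0.6466 0.1228 0.1863] tilt 0.0034 w 0.0353 f [-1.2  0.2  7. ] -> tool [ 0.0015 -0.0021  0.0003] j [-0.19  0.75 -0.13  1.48  0.12  0.91  0.77]
```

View pics/n5.png

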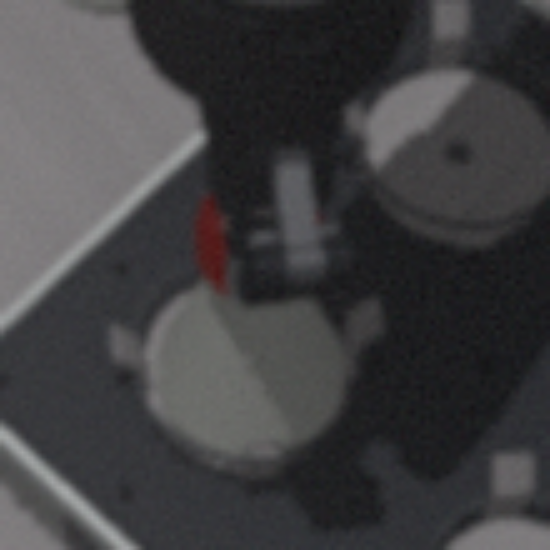

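The flask sits inside the clamp arms at crop (245,380), and 7 N arises exactly at the seated height. I release, rise and go to the second large flask.

Emit:
arm_command --commands '[[[0, 0, 0, 0, 0, 0, 0.06], [0, 0, 0, 0, 0, 0, 0.06], [0, 0, 0, 0, 0, 0, 0.06], [0, 0, 0, 0, 0, -0.03, 0.06], [0, 0, 0, 0, 0, -0.05, 0.06], [0, 0, 0, 0, -0.01, -0.02, 0.06], [0, 0, 0, -0.004, -0.045, 0, 0.06], [0, 0, 0, -0.004, -0.045, 0, 0.06], [0, 0, 0, -0.004, -0.045, 0, 0.06], [0, 0, 0, -0.004, -0.045, 0, 0.06]]]'

```text
t: 11.95
ee_pos: [0.5772, -0.0582, 0.2838]
orientation: [[-0.904, 0.428, -0.001], [0.428, 0.904, -0.0], [0.001, -0.001, -1.0]]
contact_force: [0.6, -1.5, -0.2]
width: 0.06
gripper_force: 0.0
```

Emit:
arm_command --commands '[[[0, 0, 0, 0, -0.04, 0, 0.06], [0, 0, 0, 0, -0.032, 0, 0.06], [0, 0, 0, 0, 0, 0.05, 0.06], [0, 0, 0, 0, 0, 0.05, 0.06], [0, 0, 0, 0, 0, 0, 0.06], [0, 0, 0, 0, 0, 0, 0.06]]]'

```text
t: 12.7
ee_pos: [0.5487, -0.1215, 0.1858]
orientation: [[-0.904, 0.428, 0.002], [0.428, 0.904, -0.0], [-0.002, 0.001, -1.0]]
contact_force: [-0.3, -0.4, 1.4]
width: 0.0601
gripper_force: 0.0
```

```bash
python3 -c "
from h import *
to(.549,-.121,.088)
robot.get_image('scene')
print(body('scene',.6444,.1216,.098,.0335,0,.012).round(1))
for r in red('scene'): print(r, onz('scene',r[:2],.205).round(4))
for r in red('top'): print(r, onz('top',r[:2],.205).round(4))
for d in robot.cut_out('scene','flask_large_a')[:2]:
    v,u=np.nonzero(d['region']);print(d['confidence'],u.min(),u.max(),v.min(),v.max())
"
```

```text
t 12.7 p [ 0.5487 -0.1215  0.1858] tilt 0.0018 w 0.0601 f [-0.3 -0.4  1.4] -> tool [0.0001 0.0005 0.0978] j [ 0.22  0.63 -0.14  1.79  0.12  0.73  1.14]
[319.4 244.6 356.9 281.8]
(np.float64(228.0), np.float64(3.5), 50) [ 0.5021 -0.5656]
(np.float64(237.0), np.float64(2.5), 36) [ 0.4815 -0.5568]
(np.float64(215.5), np.float64(9.5), 121) [ 0.539  -0.5598]
(np.float64(245.5), np.float64(16.0), 46) [ 0.4906 -0.4941]
(np.float64(278.5), np.float64(129.0), 73) [ 0.6095 -0.1328]
(np.float64(346.0), np.float64(132.5), 73) [ 0.5076 -0.0537]
(np.float64(242.0), np.float64(147.0), 66) [ 0.6885 -0.1318]
(np.float64(309.5), np.float64(152.5), 109) [ 0.5915 -0.0512]
(np.float64(342.0), np.float64(237.5), 310) [0.6427 0.1243]
(np.float64(252.0), np.float64(167.0), 168) [0.6464 0.1259]
(np.float64(362.0), np.float64(220.0), 71) [ 0.5363 -0.107 ]
(np.float64(609.5), np.float64(238.0), 96) [ 0.5049 -0.6234]
(np.float64(620.5), np.float64(251.0), 98) [ 0.4782 -0.6437]
(np.float64(620.0), np.float64(262.5), 103) [ 0.4545 -0.64  ]
(np.float64(368.0), np.float64(265.0), 92) [ 0.4438 -0.1188]
(np.float64(585.0), np.float64(268.5), 99) [ 0.4415 -0.5659]
(np.float64(619.5), np.float64(274.5), 103) [ 0.4301 -0.6363]
(np.float64(27.0), np.float64(345.0), 255) [0.2815 0.5517]
(np.float64(17.5), np.float64(388.0), 516) [0.202  0.5597]
0.74 298 325 143 192
0.57 322 357 226 279
```

Cap measures (0.6445,0.125), about 3 mm from the clamp centre, so it is seated. Now the second large flask.

Emit:
arm_command --commands '[[[0, 0, 0, 0, 0, 0.03, 0.06], [0, 0, 0, 0, 0, 0.03, 0.06], [0, 0, 0, 0, 0, 0.03, 0.06], [0, 0, 0, 0, 0, 0.008, 0.06], [0, 0, 0, 0, 0, 0, 0.06], [0, 0, 0, 0, 0, 0, 0.03], [0, 0, 0, 0, 0, 0, 0.03], [0, 0, 0, 0, 0, 0, 0.03], [0, 0, 0, 0, 0, 0, 0.03]]]'

```text
t: 14.02
ee_pos: [0.5493, -0.1212, 0.0881]
orientation: [[-0.904, 0.427, 0.003], [0.427, 0.904, -0.0], [-0.003, 0.001, -1.0]]
contact_force: [-0.2, 0.5, 5.6]
width: 0.0355
gripper_force: 39.5
```

Emit:
arm_command --commands '[[[0, 0, 0, 0, 0, -0.01, 0.03], [0, 0, 0, 0, 0, -0.03, 0.03], [0, 0, 0, 0, 0, -0.04, 0.03], [0, 0, 0, 0, 0, -0.04, 0.03], [0, 0, 0, 0, 0, -0.04, 0.03], [0, 0, 0, 0, 0, 0, 0.03], [0, 0, 0, 0, 0, 0, 0.03]]]'

```text
t: 14.9
ee_pos: [0.547, -0.1213, 0.2462]
orientation: [[-0.904, 0.428, -0.001], [0.428, 0.904, 0.0], [0.001, -0.0, -1.0]]
contact_force: [-0.2, -0.4, -1.7]
width: 0.0355
gripper_force: 40.2
```

```bash
python3 -c "
from h import *
to(.5227,.0927,.248)"
```

```text
t 14.9 p [ 0.547  -0.1213  0.2462] tilt 0.0013 w 0.0355 f [-0.2 -0.4 -1.7] -> tool [ 0.1135  0.1831 -0.0017] j [ 0.23  0.56 -0.15  1.72  0.11  0.88  1.16]
```

Emit:
arm_command --commands '[[[0, 0, 0, 0.012, 0.02, 0, 0.03], [0, 0, 0, 0.02, 0.032, 0, 0.03], [0, 0, 0, 0.02, 0.032, 0, 0.03], [0, 0, 0, 0.02, 0.032, 0, 0.03], [0, 0, 0, 0.02, 0.032, 0, 0.03], [0, 0, 0, 0.0215, 0.0351, 0, 0.03], [0, 0, 0, 0, 0, 0, 0.03], [0, 0, 0, 0, 0, 0, 0.03], [0, 0, 0, 0, 0, 0, 0.03]]]'

```text
t: 16.02
ee_pos: [0.5233, 0.091, 0.2459]
orientation: [[-0.903, 0.43, -0.001], [0.43, 0.903, -0.001], [0.001, -0.002, -1.0]]
contact_force: [-0.8, 0.5, -1.1]
width: 0.0358
gripper_force: 40.3
```

```bash
python3 - <<'E'
from h import *
to(.5227,.0927,.186)
s=robot.read_state()["ee_pos"];robot.get_image("scene")
print("pred",body("scene",s[0],s[1],s[2]-.088,.0335,0,.012).round(1))
for d in robot.cut_out("scene","flask_large_a")[:3]:
    v,u=np.nonzero(d["region"]);print(d["confidence"],u.min(),u.max(),v.min(),v.max())
E
```

```text
t 16.02 p [0.5233 0.091  0.2459] tilt 0.0018 w 0.0358 f [-0.8  0.5 -1.1] -> tool [0.0013 0.0014 0.0599] j [-0.17  0.52 -0.15  1.8   0.1   0.83  0.77]
pred [365.6 184.5 403.9 219.4]
0.94 321 358 225 280
0.88 367 404 156 218
0.41 272 292 121 157
```

Emit:
arm_command --commands '[[[0, 0, 0, 0.001, 0.0005, 0.01, 0.03], [0, 0, 0, 0, 0, 0.015, 0.03], [0, 0, 0, 0, 0, 0.015, 0.03], [0, 0, 0, 0, 0, 0.012, 0.03], [0, 0, 0, 0, 0, 0.006, 0.03], [0, 0, 0, 0, 0, 0.002, 0.03], [0, 0, 0, 0, 0, 0.001, 0.03], [0, 0, 0, 0, 0, 0, 0.03]]]'

```text
t: 17.12
ee_pos: [0.5233, 0.0938, 0.1862]
orientation: [[-0.904, 0.428, 0.001], [0.428, 0.904, 0.0], [-0.001, 0.001, -1.0]]
contact_force: [-0.2, 0.1, 3.1]
width: 0.0354
gripper_force: 40.7
```

Seated (3 N at z 0.1862). I release and go to the far small flask (0.657,-0.238).

Emit:
arm_command --commands '[[[0, 0, 0, 0, 0, 0, 0.06], [0, 0, 0, 0, 0, 0, 0.06], [0, 0, 0, 0, 0, 0, 0.06], [0, 0, 0, 0, 0, -0.03, 0.06], [0, 0, 0, 0, 0, -0.05, 0.06], [0, 0, 0, 0, 0, -0.02, 0.06], [0, 0, 0, -0.0325, -0.03, 0, 0.06], [0, 0, 0, -0.0325, -0.03, 0, 0.06], [0, 0, 0, -0.0325, -0.03, 0, 0.06], [0, 0, 0, -0.0325, -0.03, 0, 0.06]]]'

```text
t: 18.38
ee_pos: [0.5895, -0.0717, 0.2855]
orientation: [[-0.904, 0.427, 0.0], [0.427, 0.904, 0.0], [0.0, 0.0, -1.0]]
contact_force: [0.8, 0.4, -0.3]
width: 0.06
gripper_force: 0.0
```

Emit:
arm_command --commands '[[[0, 0, 0, -0.0325, -0.03, 0, 0.06], [0, 0, 0, -0.0325, -0.03, 0, 0.06], [0, 0, 0, -0.0325, -0.03, 0, 0.06], [0, 0, 0, -0.0325, -0.03, 0, 0.06], [0, 0, 0, 0, 0, 0.05, 0.06], [0, 0, 0, 0, 0, 0.05, 0.06], [0, 0, 0, 0, 0, 0, 0.06], [0, 0, 0, 0, 0, 0, 0.06]]]'

```text
t: 19.38
ee_pos: [0.6567, -0.2347, 0.1875]
orientation: [[-0.904, 0.428, 0.003], [0.428, 0.904, -0.001], [-0.003, 0.001, -1.0]]
contact_force: [0.7, -0.5, 1.5]
width: 0.0599
gripper_force: 0.0
```

```bash
python3 - <<'E'
from h import *
to(.657,-.238,.061)
for c in("scene","top"):
    for u,v,a in red(c):
        if 200<u<420: print(c,u,v,a,onz(c,(u,v),.205).round(4),onz(c,(u,v),.08).round(4))
E
```

```text
t 19.38 p [ 0.6567 -0.2347  0.1875] tilt 0.0031 w 0.0599 f [ 0.7 -0.5  1.5] -> tool [-0.0013 -0.0029  0.1265] j [ 0.34  0.81 -0.13  1.34  0.11  0.99  1.32]
scene 236.5 2.5 37 [ 0.4826 -0.5575] [ 0.406  -0.7556]
scene 245.5 16.0 48 [ 0.4906 -0.4941] [ 0.4158 -0.6785]
scene 279.5 130.0 52 [ 0.6092 -0.1296] [ 0.5601 -0.2348]
scene 346.0 132.0 95 [ 0.5069 -0.0548] [ 0.4356 -0.1438]
scene 241.5 148.0 64 [ 0.6904 -0.1302] [ 0.6588 -0.2357]
scene 390.0 190.0 247 [0.5216 0.0952] [0.4534 0.0386]
scene 342.0 237.5 304 [0.6427 0.1243] [0.6008 0.0741]
top 252.0 167.0 166 [0.6464 0.1259] [0.6772 0.1449]
top 411.0 177.5 88 [ 0.6283 -0.2115] [ 0.6566 -0.2377]
top 413.5 217.5 85 [ 0.5429 -0.2147] [ 0.5597 -0.2412]
top 264.0 224.5 160 [0.5244 0.0963] [0.5388 0.1113]
top 368.0 265.0 96 [ 0.4438 -0.1188] [ 0.4474 -0.1326]
```

Both large flasks are seated (about 3 mm off centre). Now I take the small one.

Emit:
arm_command --commands '[[[0, 0, 0, -0.0013, -0.0028, 0.02, 0.06], [0, 0, 0, 0, 0, 0.03, 0.06], [0, 0, 0, 0, 0, 0.03, 0.06], [0, 0, 0, 0, 0, 0.03, 0.06], [0, 0, 0, 0, 0, 0.016, 0.06], [0, 0, 0, 0, 0, 0, 0.06], [0, 0, 0, 0, 0, 0, 0.025], [0, 0, 0, 0, 0, 0, 0.025], [0, 0, 0, 0, 0, 0, 0.025], [0, 0, 0, 0, 0, 0, 0.025]]]'

```text
t: 20.72
ee_pos: [0.6566, -0.2381, 0.0615]
orientation: [[-0.904, 0.428, 0.003], [0.428, 0.904, -0.001], [-0.003, 0.0, -1.0]]
contact_force: [-0.6, -1.2, 6.6]
width: 0.029
gripper_force: 39.2
```

Emit:
arm_command --commands '[[[0, 0, 0, 0, 0, -0.01, 0.025], [0, 0, 0, 0, 0, -0.03, 0.025], [0, 0, 0, 0, 0, -0.04, 0.025], [0, 0, 0, 0, 0, -0.04, 0.025], [0, 0, 0, 0, 0, -0.04, 0.025], [0, 0, 0, 0, 0, -0.04, 0.025], [0, 0, 0, 0, 0, -0.03, 0.025], [0, 0, 0, 0, 0, 0, 0.025], [0, 0, 0, 0, 0, 0, 0.025]]]'

```text
t: 21.85
ee_pos: [0.6545, -0.2373, 0.2885]
orientation: [[-0.904, 0.427, -0.002], [0.427, 0.904, 0.001], [0.002, -0.0, -1.0]]
contact_force: [-0.1, -0.1, -0.9]
width: 0.029
gripper_force: 39.6
```

```bash
python3 -c "
from h import *
to(.6154,.2432,.29)
cv2.imwrite('pics/n6.png',cv2.resize(robot.get_image('scene')[60:240,190:410],None,fx=3,fy=3))"
```

```text
t 21.85 p [ 0.6545 -0.2373  0.2885] tilt 0.002 w 0.029 f [-0.1 -0.1 -0.9] -> tool [ 0.2407  0.4177 -0.0011] j [ 0.34  0.73 -0.13  1.21  0.09  1.22  1.34]
```

View pics/n6.png

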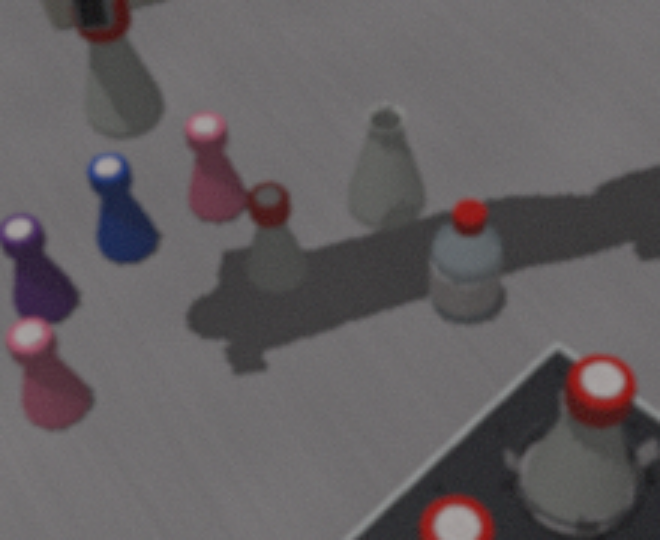

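The small flask is held upright at crop (120,85) and nothing else has moved. I raise it 25 mm more to clear the seated large caps and carry it to the far small clamp.

Emit:
arm_command --commands '[[[0, 0, 0, 0.005, 0.01, -0.025, 0.025], [0, 0, 0, 0.015, 0.027, 0, 0.025], [0, 0, 0, 0.023, 0.04, 0, 0.025], [0, 0, 0, 0.023, 0.04, 0, 0.025], [0, 0, 0, 0.023, 0.04, 0, 0.025], [0, 0, 0, 0.023, 0.04, 0, 0.025], [0, 0, 0, 0.023, 0.04, 0, 0.025], [0, 0, 0, 0.023, 0.04, 0, 0.025], [0, 0, 0, 0.023, 0.04, 0, 0.025], [0, 0, 0, 0.023, 0.04, 0, 0.025]]]'

```text
t: 23.15
ee_pos: [0.6224, 0.1736, 0.3129]
orientation: [[-0.904, 0.428, -0.003], [0.428, 0.904, -0.001], [0.002, -0.002, -1.0]]
contact_force: [0.1, -0.6, -1.4]
width: 0.029
gripper_force: 39.6
```

Emit:
arm_command --commands '[[[0, 0, 0, 0.023, 0.04, 0, 0.025], [0, 0, 0, 0.012, 0.02, 0, 0.025], [0, 0, 0, 0, 0, 0, 0.025], [0, 0, 0, 0, 0, 0, 0.025], [0, 0, 0, 0, 0, 0, 0.025]]]'

```text
t: 23.78
ee_pos: [0.6183, 0.2387, 0.3146]
orientation: [[-0.902, 0.431, 0.0], [0.431, 0.902, -0.002], [-0.001, -0.001, -1.0]]
contact_force: [-1.6, -0.2, -0.8]
width: 0.0294
gripper_force: 39.6
```

```bash
python3 -c "
from h import *
to(.6154,.2432,.22)"
```

```text
t 23.77 p [0.6183 0.2387 0.3146] tilt 0.0017 w 0.0294 f [-1.6 -0.2 -0.8] -> tool [0.0047 0.0029 0.0946] j [-0.37  0.65 -0.13  1.29  0.08  1.21  0.62]
```

Emit:
arm_command --commands '[[[0, 0, 0, 0.0047, 0.0029, 0.02, 0.025], [0, 0, 0, 0, 0, 0.04, 0.025], [0, 0, 0, 0, 0, 0.035, 0.025], [0, 0, 0, 0, 0, 0, 0.025], [0, 0, 0, 0, 0, 0, 0.025], [0, 0, 0, 0, 0, 0, 0.025]]]'

```text
t: 24.52
ee_pos: [0.6159, 0.2465, 0.2217]
orientation: [[-0.904, 0.428, 0.004], [0.428, 0.904, 0.002], [-0.003, 0.003, -1.0]]
contact_force: [-0.0, 0.9, 0.2]
width: 0.0286
gripper_force: 39.7
```

```bash
python3 - <<'E'
from h import *
to(.6154,.2432,.159)
s=robot.read_state()["ee_pos"];im=robot.get_image("scene")
print("pred",body("scene",s[0],s[1],s[2]-.061,.0255,0,.01).round(1))
for d in robot.cut_out("scene","flask_small_a"):
    v,u=np.nonzero(d["region"]);print(d["confidence"],u.min(),u.max(),v.min(),v.max())
cv2.imwrite('pics/n7.png',cv2.resize(im[210:340,320:480],None,fx=4,fy=4))
E
```

```text
t 24.52 p [0.6159 0.2465 0.2217] tilt 0.0039 w 0.0286 f [-0.   0.9  0.2] -> tool [-0.0008 -0.0034  0.0626] j [-0.38  0.72 -0.13  1.43  0.1   0.99  0.59]
pred [383.6 282.4 417.8 316.6]
0.92 272 291 121 156
0.88 219 242 111 147
0.81 192 219 166 202
0.74 252 271 98 133
0.73 191 214 132 166
0.63 385 418 268 314
```

View pics/n7.png

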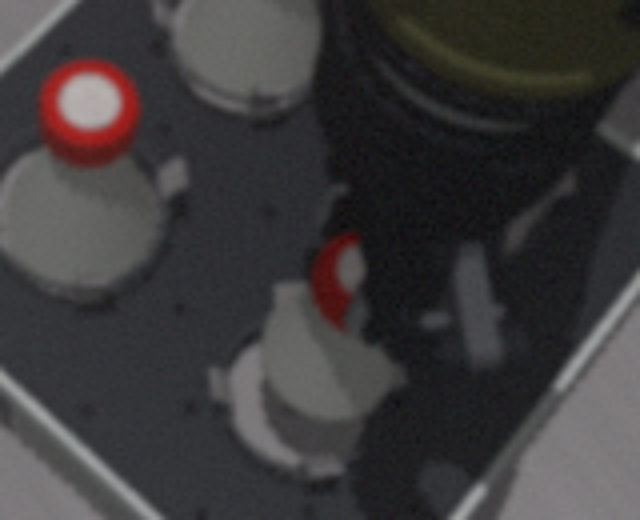

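The small flask is upright above its clamp, body at crop (325,370). I correct by 3 mm and lower it.

Emit:
arm_command --commands '[[[0, 0, 0, -0.0005, -0.003, 0.01, 0.025], [0, 0, 0, 0, 0, 0.015, 0.025], [0, 0, 0, 0, 0, 0.015, 0.025], [0, 0, 0, 0, 0, 0.012, 0.025], [0, 0, 0, 0, 0, 0.007, 0.025], [0, 0, 0, 0, 0, 0.003, 0.025], [0, 0, 0, 0, 0, 0, 0.025], [0, 0, 0, 0, 0, 0, 0.025]]]'

```text
t: 25.62
ee_pos: [0.6142, 0.2432, 0.1597]
orientation: [[-0.904, 0.428, 0.002], [0.428, 0.904, 0.0], [-0.001, 0.001, -1.0]]
contact_force: [-3.4, -1.8, 11.9]
width: 0.0289
gripper_force: 40.9
```

Emit:
arm_command --commands '[[[0, 0, 0, 0, 0, 0, 0.06], [0, 0, 0, 0, 0, 0, 0.06], [0, 0, 0, 0, 0, 0, 0.06], [0, 0, 0, 0, 0, -0.03, 0.06], [0, 0, 0, 0, 0, -0.05, 0.06], [0, 0, 0, 0, 0, -0.05, 0.06], [0, 0, 0, -0.008, -0.023, 0, 0.06], [0, 0, 0, -0.015, -0.0437, 0, 0.06], [0, 0, 0, -0.015, -0.0437, 0, 0.06], [0, 0, 0, -0.015, -0.0437, 0, 0.06]]]'

```text
t: 26.88
ee_pos: [0.5954, 0.0799, 0.2873]
orientation: [[-0.904, 0.427, -0.0], [0.427, 0.904, -0.0], [-0.0, -0.0, -1.0]]
contact_force: [0.1, -0.3, 0.3]
width: 0.0598
gripper_force: 0.0
```

Emit:
arm_command --commands '[[[0, 0, 0, -0.015, -0.0437, 0, 0.06], [0, 0, 0, -0.015, -0.0437, 0, 0.06], [0, 0, 0, -0.015, -0.0437, 0, 0.06], [0, 0, 0, -0.015, -0.0437, 0, 0.06], [0, 0, 0, -0.015, -0.0437, 0, 0.06], [0, 0, 0, -0.015, -0.0437, 0, 0.06], [0, 0, 0, -0.0146, -0.0437, 0, 0.06], [0, 0, 0, 0, 0, 0.05, 0.06], [0, 0, 0, 0, 0, 0.05, 0.06], [0, 0, 0, 0, 0, 0, 0.06]]]'

```text
t: 28.12
ee_pos: [0.5564, -0.2389, 0.184]
orientation: [[-0.904, 0.427, -0.008], [0.427, 0.904, 0.003], [0.009, -0.001, -1.0]]
contact_force: [-0.4, -1.3, -0.7]
width: 0.0598
gripper_force: 0.0
```

```bash
python3 - <<'E'
from h import *
to(.560,-.240,.061)
for c in("scene","top"):
    for u,v,a in red(c):
        if 200<u<450: print(c,u,v,a,onz(c,(u,v),.178).round(4),onz(c,(u,v),.08).round(4))
E
```

```text
t 28.12 p [ 0.5564 -0.2389  0.184 ] tilt 0.009 w 0.0598 f [-0.4 -1.3 -0.7] -> tool [-0.0048  0.0006  0.123 ] j [ 0.41  0.69 -0.13  1.64  0.12  0.82  1.35]
scene 228.0 3.5 50 [ 0.4864 -0.6088] [ 0.4297 -0.7655]
scene 236.5 2.5 33 [ 0.466  -0.6003] [ 0.406  -0.7556]
scene 215.5 9.5 122 [ 0.5251 -0.6027] [ 0.4747 -0.7585]
scene 278.5 129.0 65 [ 0.5989 -0.1557] [ 0.5605 -0.2388]
scene 346.0 131.5 102 [ 0.4907 -0.0751] [ 0.4347 -0.1451]
scene 390.0 190.0 250 [0.5069 0.083 ] [0.4534 0.0386]
scene 342.0 237.5 308 [0.6337 0.1135] [0.6008 0.0741]
scene 403.0 292.5 244 [0.6103 0.2425] [0.5737 0.2241]
top 252.0 167.0 167 [0.6531 0.13  ] [0.6772 0.1449]
top 413.0 217.5 86 [ 0.5465 -0.2193] [ 0.5597 -0.24  ]
top 264.0 225.0 159 [0.5264 0.0995] [0.5376 0.1112]
top 368.0 265.0 96 [ 0.4446 -0.1218] [ 0.4474 -0.1326]
```

Emit:
arm_command --commands '[[[0, 0, 0, 0, 0, 0.03, 0.06], [0, 0, 0, 0, 0, 0, 0.06], [0, 0, 0, 0, 0, 0, 0.06]]]'

```text
t: 28.6
ee_pos: [0.561, -0.2403, 0.1597]
orientation: [[-0.904, 0.428, 0.003], [0.428, 0.904, -0.001], [-0.004, 0.0, -1.0]]
contact_force: [1.1, -0.7, -0.4]
width: 0.0598
gripper_force: 0.0
```

```bash
python3 -c "
from h import *
to(.560,-.240,.061)"
```

```text
t 28.6 p [ 0.561  -0.2403  0.1597] tilt 0.0036 w 0.0598 f [ 1.1 -0.7 -0.4] -> tool [ 0.0014 -0.0002  0.0987] j [ 0.4   0.72 -0.13  1.67  0.12  0.76  1.34]
```

Emit:
arm_command --commands '[[[0, 0, 0, 0.001, 0, 0.03, 0.06], [0, 0, 0, 0, 0, 0.03, 0.06], [0, 0, 0, 0, 0, 0.03, 0.06], [0, 0, 0, 0, 0, 0.007, 0.06], [0, 0, 0, 0, 0, 0, 0.06], [0, 0, 0, 0, 0, 0, 0.06], [0, 0, 0, 0, 0, 0, 0.025], [0, 0, 0, 0, 0, 0, 0.025], [0, 0, 0, 0, 0, 0, 0.025], [0, 0, 0, 0, 0, 0, 0.025]]]'

```text
t: 29.85
ee_pos: [0.5593, -0.24, 0.0616]
orientation: [[-0.904, 0.428, 0.002], [0.428, 0.904, -0.001], [-0.002, -0.0, -1.0]]
contact_force: [-1.3, -0.2, 5.1]
width: 0.0289
gripper_force: 39.0
```

Emit:
arm_command --commands '[[[0, 0, 0, 0, 0, -0.01, 0.025], [0, 0, 0, 0, 0, -0.03, 0.025], [0, 0, 0, 0, 0, -0.05, 0.025], [0, 0, 0, 0, 0, -0.05, 0.025], [0, 0, 0, 0, 0, -0.05, 0.025], [0, 0, 0, 0, 0, -0.05, 0.025], [0, 0, 0, 0, 0, -0.01, 0.025], [0, 0, 0, 0, 0, 0, 0.025], [0, 0, 0, 0, 0, 0, 0.025]]]'

```text
t: 30.98
ee_pos: [0.5573, -0.239, 0.3086]
orientation: [[-0.904, 0.427, -0.004], [0.427, 0.904, 0.001], [0.004, -0.0, -1.0]]
contact_force: [-0.3, -1.1, -0.4]
width: 0.0292
gripper_force: 39.6
```

```bash
python3 -c "
from h import *
to(.4938,.2143,.311)"
```

```text
t 30.98 p [ 0.5573 -0.239   0.3086] tilt 0.0041 w 0.0292 f [-0.3 -1.1 -0.4] -> tool [ 0.2511  0.3827 -0.0015] j [ 0.41  0.56 -0.15  1.48  0.09  1.11  1.38]
```

Emit:
arm_command --commands '[[[0, 0, 0, 0.01, 0.015, 0, 0.025], [0, 0, 0, 0.018, 0.0275, 0, 0.025], [0, 0, 0, 0.025, 0.038, 0, 0.025], [0, 0, 0, 0.025, 0.038, 0, 0.025], [0, 0, 0, 0.025, 0.038, 0, 0.025], [0, 0, 0, 0.025, 0.038, 0, 0.025], [0, 0, 0, 0.025, 0.038, 0, 0.025], [0, 0, 0, 0.025, 0.038, 0, 0.025], [0, 0, 0, 0.025, 0.038, 0, 0.025], [0, 0, 0, 0.025, 0.038, 0, 0.025]]]'

```text
t: 32.22
ee_pos: [0.4988, 0.1736, 0.3098]
orientation: [[-0.905, 0.426, -0.002], [0.426, 0.905, -0.0], [0.002, -0.001, -1.0]]
contact_force: [1.2, 0.4, -0.6]
width: 0.0287
gripper_force: 39.6
```

Emit:
arm_command --commands '[[[0, 0, 0, 0.014, 0.022, 0, 0.025], [0, 0, 0, 0.008, 0.013, 0, 0.025], [0, 0, 0, 0, 0, 0, 0.025], [0, 0, 0, 0, 0, 0.04, 0.025], [0, 0, 0, 0, 0, 0.04, 0.025], [0, 0, 0, 0, 0, 0, 0.025], [0, 0, 0, 0, 0, 0, 0.025], [0, 0, 0, 0, 0, 0, 0.025]]]'

```text
t: 33.22
ee_pos: [0.4969, 0.2125, 0.2323]
orientation: [[-0.904, 0.428, 0.003], [0.428, 0.904, 0.002], [-0.002, 0.003, -1.0]]
contact_force: [-0.0, -0.3, -0.1]
width: 0.029
gripper_force: 39.7
```

```bash
python3 - <<'E'
from h import *
to(.4938,.2143,.159)
s=robot.read_state()["ee_pos"];im=robot.get_image("scene")
print("pred",body("scene",s[0],s[1],s[2]-.061,.0255,0,.01).round(1))
for d in robot.cut_out("scene","flask_small_a"):
    v,u=np.nonzero(d["region"]);print(d["confidence"],u.min(),u.max(),v.min(),v.max())
E
```

```text
t 33.23 p [0.4969 0.2125 0.2323] tilt 0.0035 w 0.029 f [-0.  -0.3 -0.1] -> tool [0.0038 0.0001 0.0733] j [-0.37  0.54 -0.18  1.8   0.13  0.81  0.5 ]
pred [427.8 226.8 460.7 257.2]
0.9 219 242 111 147
0.84 381 414 281 323
0.75 252 272 98 133
0.71 190 214 131 166
0.62 429 462 207 254
0.57 193 219 166 203
```

Emit:
arm_command --commands '[[[0, 0, 0, 0.003, 0, 0.01, 0.025], [0, 0, 0, 0, 0, 0.02, 0.025], [0, 0, 0, 0, 0, 0.02, 0.025], [0, 0, 0, 0, 0, 0.012, 0.025], [0, 0, 0, 0, 0, 0.006, 0.025], [0, 0, 0, 0, 0, 0.003, 0.025], [0, 0, 0, 0, 0, 0, 0.025], [0, 0, 0, 0, 0, 0, 0.025]]]'

```text
t: 34.33
ee_pos: [0.4933, 0.2138, 0.1599]
orientation: [[-0.904, 0.428, 0.001], [0.428, 0.904, 0.001], [-0.001, 0.001, -1.0]]
contact_force: [0.4, -0.1, -1.1]
width: 0.0293
gripper_force: 39.7
```

Emit:
arm_command --commands '[[[0, 0, 0, 0, 0, 0.001, 0.025], [0, 0, 0, 0, 0, 0, 0.025], [0, 0, 0, 0, 0, 0, 0.025]]]'

```text
t: 34.7
ee_pos: [0.4935, 0.2137, 0.1596]
orientation: [[-0.904, 0.428, 0.002], [0.428, 0.904, 0.001], [-0.001, 0.001, -1.0]]
contact_force: [-1.7, -1.0, 6.1]
width: 0.0293
gripper_force: 40.6
```

Seated (6 N at z 0.1596). I release, rise and back off for a clear view.

Emit:
arm_command --commands '[[[0, 0, 0, 0, 0, 0, 0.06], [0, 0, 0, 0, 0, 0, 0.06], [0, 0, 0, 0, 0, 0, 0.06], [0, 0, 0, 0, 0, -0.03, 0.06], [0, 0, 0, 0, 0, -0.05, 0.06], [0, 0, 0, 0, 0, -0.05, 0.06], [0, 0, 0, 0.03, 0.03, -0.02, 0.06], [0, 0, 0, 0.04, 0.03, 0, 0.06], [0, 0, 0, 0.04, 0.03, 0, 0.06], [0, 0, 0, 0.04, 0.03, 0, 0.06]]]'

```text
t: 35.95
ee_pos: [0.4078, 0.3873, 0.3085]
orientation: [[-0.904, 0.428, 0.0], [0.428, 0.904, -0.0], [-0.0, -0.0, -1.0]]
contact_force: [1.6, 0.1, 0.5]
width: 0.0602
gripper_force: 0.0
```

Emit:
arm_command --commands '[[[0, 0, 0, 0.04, 0.03, 0, 0.06], [0, 0, 0, 0.04, 0.03, 0, 0.06], [0, 0, 0, 0.03, 0.02, 0, 0.06], [0, 0, 0, 0, 0, 0, 0.06]]]'

```text
t: 36.45
ee_pos: [0.3398, 0.5087, 0.308]
orientation: [[-0.907, 0.422, -0.002], [0.422, 0.907, 0.001], [0.003, 0.0, -1.0]]
contact_force: [0.0, -0.4, 0.5]
width: 0.06
gripper_force: 0.0
```

```bash
python3 - <<'E'
from h import *
to(0,0,0)
for c in("scene","top"):
    for u,v,a in red(c):
        if 200<u<450 and v>120: print(c,u,v,a,"L",onz(c,(u,v),.205).round(4),"S",onz(c,(u,v),.178).round(4))
a=robot.get_image("scene")[90:340,230:480];b=robot.get_image("top")[130:290,160:440]
a=cv2.resize(a,(400,400),interpolation=cv2.INTER_CUBIC);b=cv2.resize(b,(400,229),interpolation=cv2.INTER_CUBIC)
o=np.zeros((400,800,3),np.uint8);o[:,:400]=a;o[:229,400:]=b;cv2.imwrite("pics/end.png",o)
E
```

```text
t 36.45 p [0.3398 0.5087 0.308 ] tilt 0.0029 w 0.06 f [ 0.  -0.4  0.5] -> tool [ 0.0928 -0.6046  0.3081] j [-0.94  0.57 -0.21  1.47  0.12  1.11 -0.03]
scene 346.5 132.0 87 L [ 0.5061 -0.0542] S [ 0.4907 -0.0735]
scene 389.5 190.0 249 L [0.5223 0.0947] S [0.5076 0.0825]
scene 342.0 237.5 308 L [0.6427 0.1243] S [0.6337 0.1135]
scene 447.5 238.5 220 L [0.5046 0.2181] S [0.4891 0.2116]
scene 403.0 292.5 246 L [0.6204 0.2476] S [0.6103 0.2425]
top 252.0 167.0 172 L [0.6464 0.1259] S [0.6531 0.13  ]
top 264.0 224.5 162 L [0.5244 0.0963] S [0.5275 0.0995]
top 209.0 239.5 119 L [0.492 0.208] S [0.4942 0.2145]
top 368.0 265.0 96 L [ 0.4438 -0.1188] S [ 0.4446 -0.1218]
```

View pics/end.png

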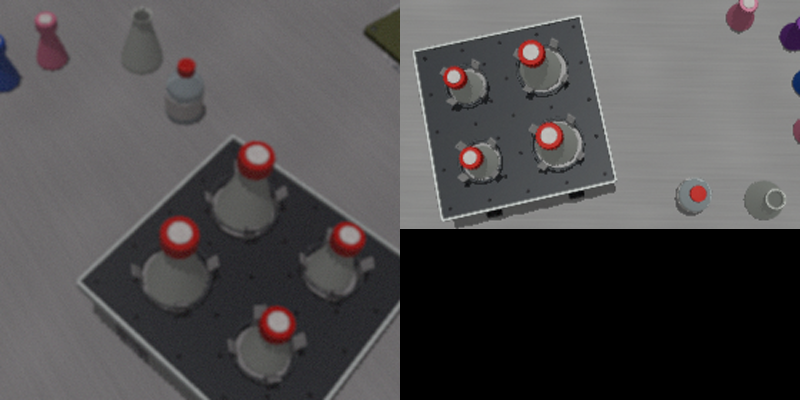

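The picture shows all four flasks upright inside the clamp arms, with caps at left-panel (257,158), (180,237), (347,238), (277,324). The bottle (185,95) and the open flask (142,40) are unmoved. I hand the job in.

```bash
python3 -c "
from workcell import robot
print(robot.close_job())"
```

```text
the job is handed in; nothing more can be done
None
```

I handed the job in at about 36 s. In the last pictures all four culture flasks stood upright and seated in clamps of their own size, and the open flask and media bottle had not moved. The hand-in returned no verdict.

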